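Load the sample tin into the free well

TASK

Samples are conditioned in the aluminium block with three round wells: two wells already hold a tin and one is empty. Among the other items on the bench stands one more tin of exactly that kind; stand it upright in the empty well, right down on the well's floor, and leave the two tins in the block where they are.

Things in the scene. Friction and masses are not known exactly. Their poses are not given: they have to be found in the camera images.
- block: fixed aluminium block, 100 mm (its x) by 290 mm (its y), 45 mm high, grey front plate on its -x side; origin at the centre of its underside, on the bench, z up. Three round wells, 58 mm wide and 25 mm deep (floor 20 mm above the origin), with centres on its y axis at y = -90, 0 and +90 mm. Any two of them hold a tin, which stands 50 mm out of the block
- waiting_tin: the tin to load: closed plain steel press-lid tin, 50 mm in diameter, 75 mm tall, about 0.3 kg; origin at the centre of its underside, z up. It stands upright on the bench, on the robot's right (-y), among things of other shapes (wider low tin, slimmer taller tin, open steel cup) at least 110 mm from it, centre to centre, at most 85 mm tall
- tin_1: one of the two tins already in the block: closed plain steel press-lid tin, 50 mm in diameter, 75 mm tall, about 0.3 kg; origin at the centre of its underside, z up
- tin_2: the other of the two tins already in the block: closed plain steel press-lid tin, 50 mm in diameter, 75 mm tall, about 0.3 kg; origin at the centre of its underside, z up

How it is judged:
By the outcome, as a careful person would: the job done as asked, in the order asked, and still so for the second after the job is handed in, with the robot touching nothing.
It also fails if it takes over 38 s, if anything falls off the work surface, if the arm or the gripper's body presses on something with over 40 N, if the wrist force passes 120 N, or if a joint passes its speed limit or range.

ROBOT

A 7-joint arm with a two-finger parallel gripper is mounted at the origin on the work surface. World frame = base frame: x ahead of the robot, y to its left, z up, the work surface at z = 0. Lengths are in m, angles in rad, forces in N, time in s.
With the tool pointing down it reaches from about 0.4 to 0.85 m from the base axis. Payload 4.5 kg.
Tool frame: the origin (TCP) lies on the mounting face of the last link; the fingertips stand 166 mm ahead of it and the grasp point (between the pads) lies 147 mm ahead of it (r.grasp_offset is the z of the grasp point in the tool frame, in m); z points along the fingers, y is the line along which they close (so a half turn about z gives the same grasp; the last joint's range is limited). The gripper opens to 88 mm and grips with 3 to 60 N. Pads are 18 mm wide; open, the fingers measure 123 mm over their backs; the gripper's body (75 mm by 187 mm) begins 45 mm behind the grasp point.
Start: joints at [1.206, 0.689, -0.195, 1.565, 0.157, 0.902, -0.215], TCP at [0.243, -0.576, 0.405] pointing down, gripper open.
Joint ranges: [-3.01, 3.01], [-0.46, 2.08], [-1.47, 1.51], [0.13, 2.56], [-1, 4.14], [0.04, 2.09], [-2.66, 2.66]. Speed limits (rad/s): [2.57, 2.57, 3.14, 3.14, 3.14, 3.14, 3.14].

INTERFACE

Orientations are given as a unit quaternion [w, x, y, z].
In Python, from plant import r, job, readout, read_camera, get_calibration gives the robot as it stands (r), with the cameras as plain functions, the job (job) and the readings (readout).
- The arm moves only by the tool advance, called as name(argument=value, ...) on one line, values as JSON. Schema: {"type":"object","properties":{"moves":{"type":"array","items":{"type":"array","items":{"type":"number"},"minItems":7,"maxItems":7},"minItems":1,"maxItems":12},"clamp_n":{"type":"number"},"only":{"type":"string"},"quiet":{"type":"boolean"},"lines":{"type":"string"}},"required":["moves"],"additionalProperties":false}. moves is a list of rows, 1 to 12 of them, each of 7 numbers: a rotation vector rx, ry, rz in parts of the range, where 1.0 means 2 pi rad, then dx, dy, dz in a scale on which 1.0 is 0.8 m, then the finger opening in m; each row is the pose to reach, as a shift and turn from the pose commanded when the call began, along the tool's axes at that moment; what a row does not reach only later rows make up. A row lasts 1/12 s, in which the tool goes at most 0.0417 m and 0.125 rad, less where a joint would pass 70% of its speed; a pose out of reach is approached as far as the arm can. The fingers move at their own pace and stop on an object; clamp_n is the grip in N (left out, the last holds). Time passes only in rows, so rows that do not move let the fingers close. The tool returns the time, the measured TCP pose, the force, the opening and the grip force at its end. only (a regular expression) keeps the lines of the reply that match it, lines (a string "A,B") keeps lines A to B, and quiet returns only ok. Input that does not fit is refused with a message, and nothing moves.
- readout.state(): the state, without advancing time (a new reading comes with each control period).
- read_camera(name): name is "scene" or "side" or "wrist"; returns the picture (384x512x3 uint8, red, green, blue); there is no depth.
- get_calibration(name): a dict with "fov_y" (degrees; the focal length in pixels is half the picture's height over the tangent of half this angle, whatever the lens; pixels are square), "cx", "cy" (the principal point, pixels), "extrinsics" (4x4, takes a point from camera to world coordinates). Camera axes: x right, y up, looking along -z (the intrinsics and any distortion apply to the point x, -y, -z); pixel columns grow to the right and rows downward; lengths in m; the calibration is good to about 2 mm. The wrist camera is an equidistant fisheye: a pixel r from the principal point sees the ray r / f radians off the axis. A picture is of the moment at which its call begins: read the wrist's pose just before it. get_calibration takes no time and is no camera call; for the wrist camera it gives the pose at the moment of the call.
- job.finish_job(): hands the job in; it is judged then, once.
The state is a dict: "time_s": time; "joints": joint angles; "qvel": joint speeds; "tau": joint torques, N m; "tool_pos": TCP position; "ee_rot": TCP orientation; "force": force on the tool from outside, world axes, zero at the start; "ft_torque": the same for the moment, N m; "finger_gap": finger opening in m; "gripper_force": force on a finger pad.
Only numpy, scipy, OpenCV 4.12 (cv2) and the standard library are available. Lean on these libraries where they do the work, as an engineer would, in place of code of your own. Each camera call takes 0.05 s, during which the arm holds its last target. There are 200 camera calls.

## Working session

There is one attempt and no reset: what is moved stays moved. The work goes in short steps, Python scripts to look and compute and a tool call to move; the robot and the scene stay as the last step left them, time stands still between calls to the robot, and variables do not carry over. Pictures are saved under pics/ and viewed, at most 10 in all, crops included, and the job is handed in when it is done.

```bash
ls; mkdir -p pics; python3 - <<'E'
from plant import r, job, readout, read_camera, get_calibration
import cv2
s=readout.state();print(s['time_s'],s['tool_pos'],s['ee_rot'],r.grasp_offset)
for n in ['scene','side','wrist']:
    c=get_calibration(n);print(n,c)
    cv2.imwrite(f'pics/{n}0.png',read_camera(n)[:,:,::-1])
E
```

```text
pics
plant.py
0.0 [ 0.24257436 -0.57566241  0.40391719] [-8.73791460e-04  9.80176572e-01  1.98123897e-01 -2.15588229e-04] 0.1473
scene {'fov_y': 52.87305076332995, 'cx': 255.18971303525677, 'cy': 195.4150354099702, 'extrinsics': array([[-0.6618491 , -0.56596031,  0.49157369,  0.95131761],
       [ 0.74957003, -0.50840814,  0.42387018,  0.39218835],
       [ 0.01002637,  0.64900701,  0.76071636,  0.73766343],
       [ 0.        ,  0.        ,  0.        ,  1.        ]])}
side {'fov_y': 55.0636074554286, 'cx': 255.70281522677408, 'cy': 200.03965138121765, 'extrinsics': array([[-9.92867916e-01,  6.86987977e-02, -9.74360092e-02,
         4.10690076e-01],
       [-1.19217610e-01, -5.76778720e-01,  8.08154360e-01,
         6.82395072e-01],
       [-6.79783872e-04,  8.14006623e-01,  5.80855193e-01,
         5.26617303e-01],
       [ 0.00000000e+00,  0.00000000e+00,  0.00000000e+00,
         1.00000000e+00]])}
wrist {'fov_y': 65.70646984690485, 'cx': 260.12385729820244, 'cy': 195.17274419094517, 'extrinsics': array([[ 0.38902665,  0.87051644,  0.30142891,  0.31974518],
       [-0.9212237 ,  0.36841804,  0.12496017, -0.54247777],
       [-0.00227196, -0.32629629,  0.94526481,  0.38395872],
       [ 0.        ,  0.        ,  0.        ,  1.        ]])}
```

View pics/scene0.png

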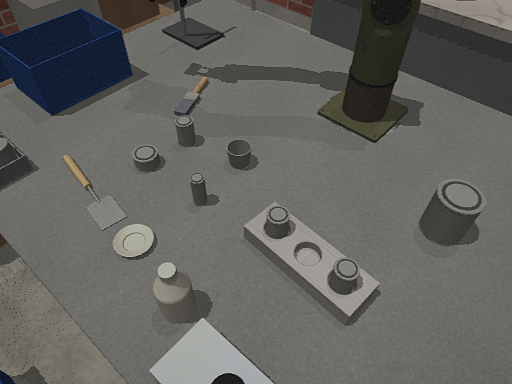

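View pics/side0.png

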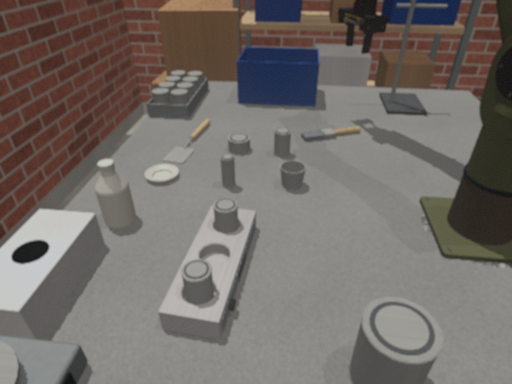

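View pics/wrist0.png

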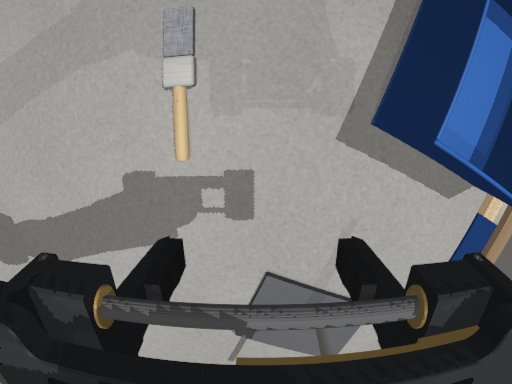

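Scene view: the tin of matching shape is at about (185,130), with the low tin at (146,158), the slim tin at (199,189) and the cup at (239,153). The empty well is the middle one, at (308,253). Side view: the tin is at (283,142) and the empty well at (214,255). The wrist view shows only a brush and a bin. Next I'll zoom in on the tin and the block.

```bash
cat > h.py <<'E'
import numpy as np,cv2
from plant import r, job, readout, read_camera, get_calibration
def ray(n,u,v,c=None):
    c=c or get_calibration(n);f=192/np.tan(np.radians(c['fov_y']/2));E=c['extrinsics']
    x,y=u-c['cx'],v-c['cy']
    if n=='wrist':
        q=np.hypot(x,y);t=q/f;d=np.array([np.sin(t)*x/max(q,1e-9),-np.sin(t)*y/max(q,1e-9),-np.cos(t)])
    else: d=np.array([x/f,-y/f,-1.])
    d=E[:3,:3]@d;return E[:3,3],d/np.linalg.norm(d)
def plane(o,d,z): return o+d*(z-o[2])/d[2]
def tri(rays):
    A=sum(np.eye(3)-np.outer(d,d) for o,d in rays);b=sum((np.eye(3)-np.outer(d,d))@o for o,d in rays)
    p=np.linalg.solve(A,b);return p,[np.linalg.norm(np.cross(p-o,d)) for o,d in rays]
E
python3 - <<'E'
import cv2,numpy as np
s=cv2.imread('pics/scene0.png');d=cv2.imread('pics/side0.png')
c=lambda i,x,y,w,h,k:cv2.resize(i[y:y+h,x:x+w],None,fx=k,fy=k,interpolation=cv2.INTER_CUBIC)
a=np.hstack([c(s,165,105,40,50,6),c(d,262,117,40,50,6)])
b=np.hstack([c(s,240,195,140,130,2),c(d,160,195,100,130,2)])
o=np.zeros((560,480,3),np.uint8);o[:300]=a;o[300:]=b
cv2.imwrite('pics/m.png',o)
E
```

```text
(no output)
```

View pics/m.png

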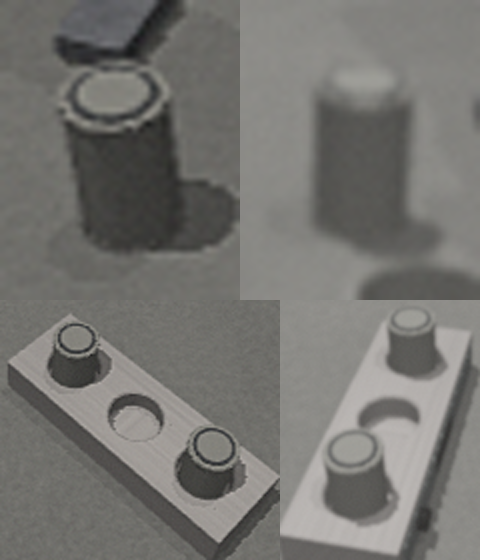

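Close up, the tin's lid centre is at about scene (183.8,121.2) and side (282.3,130.7). The block's lids are at scene (277.5,215) and (345.5,269), and side (225.5,206) and (197,270). The middle well is empty, with its rim centre near scene (308,253.5) and side (214.5,255.5).

```bash
python3 - <<'E'
from h import *
np.set_printoptions(precision=4,suppress=True)
P={'tin':((183.8,121.2),(282.3,130.7)),'t1':((277.5,215),(225.5,206)),'t2':((345.5,269),(197,270)),'well':((308,253.5),(214.5,255.5))}
for k,(a,b) in P.items():
    print(k,*tri([ray('scene',*a),ray('side',*b)]), plane(*ray('scene',*a),.045 if k=='well' else .095 if k!='tin' else .075))
# blob: top corners of block in scene crop px
for u,v in [(70,316),(8,360),(279,481),(213,547)]:
    print(plane(*ray('scene',240+u/2,195+(v-300)/2),.045))
for u,v in [(88,250),(173,240)]: print('bottom',plane(*ray('scene',165+u/6,105+v/6),0))
E
```

```text
tin [ 0.4522 -0.2969  0.0731] [np.float64(0.0010262371347442467), np.float64(0.0010262371347443072)] [ 0.4547 -0.2937  0.075 ]
t1 [0.5416 0.102  0.0895] [np.float64(0.0002204197808817818), np.float64(0.00022041978088175457)] [0.5452 0.1047 0.095 ]
t2 [0.5551 0.2801 0.0901] [np.float64(0.0009861910763277893), np.float64(0.0009861910763279073)] [0.559  0.2817 0.095 ]
well [0.5474 0.1933 0.0409] [np.float64(0.00020859726686760392), np.float64(0.00020859726686762935)] [0.5496 0.1943 0.045 ]
[0.4903 0.0558 0.045 ]
[0.5848 0.0448 0.045 ]
[0.5149 0.3434 0.045 ]
[0.6157 0.3315 0.045 ]
bottom [ 0.4815 -0.2955  0.    ]
bottom [ 0.4502 -0.2712  0.    ]
```

Units first: shifts go in shares of 0.8 m and turns go in shares of 2 pi rad. So 0.303 m / 0.8 = 0.3788, 0.27 m / 0.8 = 0.3375, -1.084 rad / 6.2832 = -0.1725.

advance(moves=[[0,0,-0.0191,0.0413,-0.025,0,0.088],[0,0,-0.0382,0.0825,-0.05,0,0.088],[0,0,-0.0573,0.125,-0.075,0,0.088],[0,0,-0.0764,0.1688,-0.1,0,0.088],[0,0,-0.0955,0.2125,-0.125,0.025,0.088],[0,0,-0.1146,0.25,-0.15,0.05,0.088],[0,0,-0.1337,0.2938,-0.175,0.075,0.088],[0,0,-0.1528,0.3375,-0.2,0.1,0.088],[0,0,-0.1719,0.3788,-0.22,0.105,0.088],[0,0,-0.1725,0.3788,-0.22,0.105,0.088],[0,0,-0.1725,0.3788,-0.22,0.105,0.088]])

```text
time_s: 1.07
tool_pos: [0.4556, -0.2931, 0.3202]
ee_rot: [-0.001, 0.735, 0.678, 0.001]
force: [0.1, -1.1, 0.2]
finger_gap: 0.0878
gripper_force: 0.0
```

```bash
python3 - <<'E'
from h import *
s=readout.state();print(s['time_s'],s['tool_pos'],s['joints'],np.abs(s['qvel']).max(),get_calibration('wrist')['extrinsics'])
cv2.imwrite('pics/w1.png',read_camera('wrist')[:,:,::-1])
E
```

```text
1.0667 [ 0.45558433 -0.29308038  0.32015349] [ 0.72932382  0.72602317 -0.40347935  1.8910438   0.46205819  0.61759058
 -0.04747766] 0.07494966287792403 [[ 9.96701437e-01  7.65270265e-02  2.70159016e-02  4.61447087e-01]
 [-8.11508164e-02  9.43444138e-01  3.21446270e-01 -2.08125727e-01]
 [-8.88666813e-04 -3.22578322e-01  9.46542359e-01  3.00354258e-01]
 [ 0.00000000e+00  0.00000000e+00  0.00000000e+00  1.00000000e+00]]
```

View pics/w1.png

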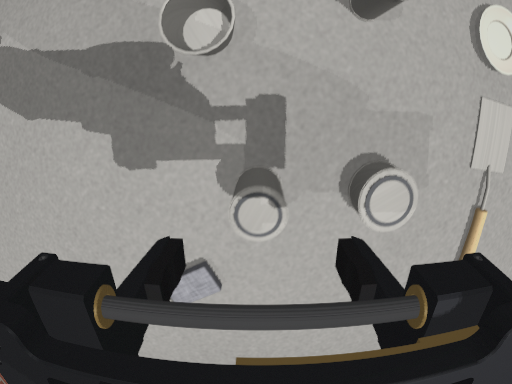

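The wrist view shows the tin's lid centred at about (259,214), between the open fingers. The low tin is to the right at (387,200), the cup is at the top left, and a flat brush lies under the left finger.

```bash
python3 - <<'E'
from h import *
from scipy.spatial.transform import Rotation as R
np.set_printoptions(precision=4,suppress=True)
s=readout.state();M=R.from_quat(s['ee_rot'],scalar_first=True).as_matrix()
print(s['tool_pos'],M)
im=read_camera('wrist');g=cv2.GaussianBlur(cv2.cvtColor(im,cv2.COLOR_RGB2GRAY),(5,5),1)
print(cv2.HoughCircles(g,cv2.HOUGH_GRADIENT,1,60,param1=100,param2=15,minRadius=22,maxRadius=34))
W=ray('wrist',259,213)
p=plane(*W,.075);print(p, tri([W,ray('scene',183.8,121.2),ray('side',282.3,130.7)]),tri([W,ray('scene',183.8,121.2)]))
print('rad',np.linalg.norm(plane(*ray('wrist',287,213),.075)-p), 'low',plane(*ray('wrist',388,200),.04))
gp=np.array(s['tool_pos'])+M@[0,0,.1473];print(gp,M.T@(np.r_[p[:2],.056]-gp))
E
```

```text
[ 0.454  -0.2955  0.3204] [[ 0.0866  0.9962 -0.0007]
 [ 0.9962 -0.0866  0.0003]
 [ 0.0002 -0.0007 -1.    ]]
[[[208.5  28.5  23.9]
  [260.5 210.5  22.9]
  [387.5 195.5  26.7]
  [126.5 306.5  33.4]
  [393.5 308.5  33.4]
  [488.5  37.5  23.9]]]
[ 0.4497 -0.3049  0.075 ] (array([ 0.4502, -0.3044,  0.0694]), [np.float64(0.002682897215007954), np.float64(0.003639601142403007), np.float64(0.0020878805591608035)]) (array([ 0.4477, -0.3073,  0.0642]), [np.float64(0.002454247743608236), np.float64(0.0024542477436081764)])
rad 0.023024747565606168 low [ 0.577  -0.3178  0.04  ]
[ 0.4539 -0.2954  0.1731] [-0.0098 -0.0033  0.1171]
```

```bash
python3 - <<'E'
from h import *
np.set_printoptions(precision=4,suppress=True)
c=get_calibration('wrist');im=read_camera('wrist')
cv2.imwrite('pics/w2.png',cv2.resize(im[165:255,215:305,::-1],None,fx=6,fy=6,interpolation=cv2.INTER_CUBIC))
print(plane(*ray('wrist',260,211,c),.075),plane(*ray('wrist',260,212,c),.075))
E
```

```text
[ 0.4507 -0.3032  0.075 ] [ 0.4506 -0.3041  0.075 ]
```

View pics/w2.png

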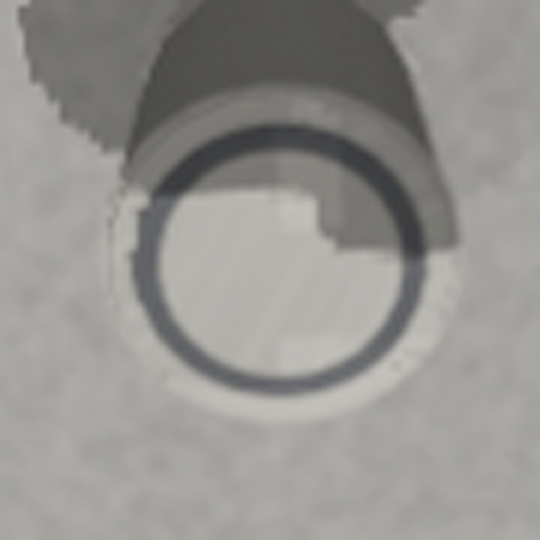

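The zoom shows the whole rim, centred at crop (282,257), which is pixel (262,207.8). The rim is about 50 mm across, so this is the right tin. Next I'll lower the gripper and grip.

Converted, 0.117 m / 0.8 = 0.1463, 0.08 m / 0.8 = 0.1.

advance(moves=[[0,0,0,-0.0046,-0.0013,0.025,0.088],[0,0,0,-0.0046,-0.0013,0.0625,0.088],[0,0,0,-0.0046,-0.0013,0.1,0.088],[0,0,0,-0.0046,-0.0013,0.1313,0.088],[0,0,0,-0.0046,-0.0013,0.1463,0.088],[0,0,0,-0.0046,-0.0013,0.1463,0.088]], clamp_n=25)

```text
time_s: 1.72
tool_pos: [0.4502, -0.3012, 0.2016]
ee_rot: [-0.002, 0.739, 0.674, -0.002]
force: [1.8, -0.4, -0.4]
finger_gap: 0.0876
gripper_force: 0.0
```

advance(moves=[[0,0,0,0,0,0,0.06],[0,0,0,0,0,0,0.04],[0,0,0,0,0,0,0.04],[0,0,0,0,0,0,0.04],[0,0,0,0,0,0,0.04],[0,0,0,0,0,0,0.04]], clamp_n=25)

```text
time_s: 2.22
tool_pos: [0.4524, -0.2999, 0.2043]
ee_rot: [0.001, 0.738, 0.675, 0.0]
force: [1.5, -0.5, 2.4]
finger_gap: 0.0506
gripper_force: 2.3
```

advance(moves=[[0,0,0,0,0,0,0.04],[0,0,0,0,0,0,0.04],[0,0,0,0,0,0,0.04],[0,0,0,0,0,0,0.04]], clamp_n=25)

```text
time_s: 2.55
tool_pos: [0.4531, -0.2999, 0.2044]
ee_rot: [0.001, 0.737, 0.675, 0.001]
force: [1.2, -0.5, 4.8]
finger_gap: 0.0478
gripper_force: 25.0
```

advance(moves=[[0,0,0,0,0,-0.0125,0.04],[0,0,0,0,0,-0.05,0.04],[0,0,0,0,0,-0.1,0.04],[0,0,0,0,0,-0.15,0.04],[0,0,0,0,0,-0.1875,0.04],[0,0,0,0,0,-0.2,0.04],[0,0,0,0,0,-0.2,0.04],[0,0,0,0,0,-0.2,0.04]])

```text
time_s: 3.22
tool_pos: [0.4513, -0.2997, 0.3628]
ee_rot: [-0.001, 0.738, 0.675, -0.001]
force: [0.0, -0.1, -4.3]
finger_gap: 0.0478
gripper_force: 25.0
```

```bash
python3 - <<'E'
from h import *
from scipy.spatial.transform import Rotation as R
np.set_printoptions(precision=4,suppress=True)
s=readout.state();M=R.from_quat(s['ee_rot'],scalar_first=True).as_matrix();p=np.array(s['tool_pos'])
print(s['time_s'],p,M,M.T@(np.array([.55,.15,p[2]])-p))
E
```

```text
3.2167 [ 0.4513 -0.2997  0.3628] [[ 0.0882  0.9961 -0.0023]
 [ 0.9961 -0.0882  0.0005]
 [ 0.0003 -0.0023 -1.    ]] [ 0.4566  0.0586 -0.    ]
```

Converted, 0.41 m / 0.8 = 0.5125, 0.11 m / 0.8 = 0.1375.

advance(moves=[[0,0,0,0.0125,0.0013,0,0.04],[0,0,0,0.0438,0.0063,0,0.04],[0,0,0,0.0875,0.0125,0,0.04],[0,0,0,0.1375,0.02,0,0.04],[0,0,0,0.1875,0.0275,0,0.04],[0,0,0,0.2375,0.035,0,0.04],[0,0,0,0.2875,0.0425,0,0.04],[0,0,0,0.3375,0.05,0,0.04],[0,0,0,0.3875,0.0575,0,0.04],[0,0,0,0.4375,0.065,0,0.04],[0,0,0,0.4813,0.0713,0,0.04],[0,0,0,0.5125,0.0763,0,0.04]])

```text
time_s: 4.22
tool_pos: [0.548, 0.1086, 0.3615]
ee_rot: [-0.002, 0.736, 0.677, -0.001]
force: [0.4, 0.1, -3.2]
finger_gap: 0.0477
gripper_force: 25.0
```

advance(moves=[[0,0,0,0.0088,0.0013,0,0.04],[0,0,0,0.0088,0.0013,0,0.04],[0,0,0,0.0088,0.0013,0,0.04],[0,0,0,0.0088,0.0013,0,0.04],[0,0,0,0.0088,0.0013,0,0.04]])

```text
time_s: 4.63
tool_pos: [0.5503, 0.1081, 0.363]
ee_rot: [0.0, 0.738, 0.674, -0.001]
force: [-0.0, -0.8, -3.5]
finger_gap: 0.0479
gripper_force: 25.0
```

```bash
python3 - <<'E'
from h import *
import pickle
s=readout.state();c=get_calibration('wrist');im=read_camera('wrist')
pickle.dump((s,c),open('w3.pkl','wb'));print(s['qvel'])
cv2.imwrite('pics/w3raw.png',im[:,:,::-1])
cv2.imwrite('pics/w3.png',cv2.resize(im[:,:,::-1],(800,600),interpolation=cv2.INTER_CUBIC))
E
```

```text
[ 0.00380725 -0.00746735 -0.00923373 -0.0089112  -0.00206164  0.00112016
  0.0018503 ]
```

View pics/w3.png

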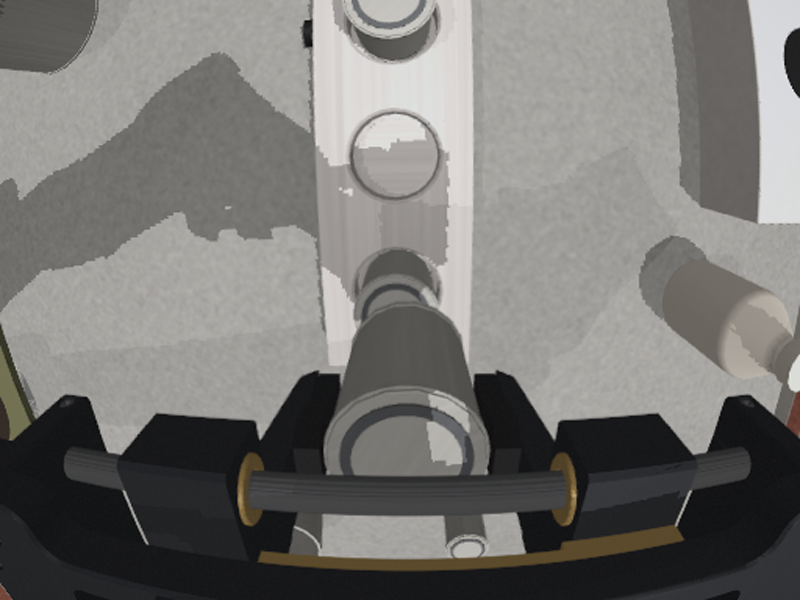

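The wrist view (800x600) shows the well's rim centred at about (395,153.5), with the loaded tins above and below it on the block. The held tin's lid is centred near (407,438), held straight.

```bash
python3 - <<'E'
from h import *
import pickle
from scipy.spatial.transform import Rotation as R
np.set_printoptions(precision=4,suppress=True)
s,c=pickle.load(open('w3.pkl','rb'));k=1.5625
M=R.from_quat(s['ee_rot'],scalar_first=True).as_matrix();p=np.array(s['tool_pos']);print(p,M)
w=lambda u,v:ray('wrist',u/k-.2,v/k-.2,c)
rim=plane(*w(395,153.5),.045);print('rim',rim,'tri',tri([w(395,153.5),ray('scene',308,253.5),ray('side',214.5,255.5)]))
for u,v in [(349,153),(441,153),(395,109),(395,198)]: print(plane(*w(u,v),.045))
print('held lid',plane(*w(407,438),p[2]-.1293), plane(*w(324,438),p[2]-.1293),plane(*w(490,438),p[2]-.1293),plane(*w(407,388),p[2]-.1293))
print('edges',plane(*w(315,155),.045),plane(*w(473,155),.045))
print('t2 lid',plane(*w(390,0),.095))
b=p+M@[0,0,.2043];print('held bottom',b)
g=im=cv2.GaussianBlur(cv2.imread('pics/w3raw.png',0),(3,3),0)
print(cv2.HoughCircles(g[50:150,200:310],cv2.HOUGH_GRADIENT,1,60,param1=100,param2=12,minRadius=24,maxRadius=33))
E
```

```text
[0.5503 0.1081 0.363 ] [[ 0.0907  0.9959 -0.0018]
 [ 0.9959 -0.0907 -0.002 ]
 [-0.0022 -0.0016 -1.    ]]
rim [0.5485 0.1918 0.045 ] tri (array([0.5477, 0.1925, 0.0403]), [np.float64(0.0009550467631799944), np.float64(0.0008559822266750624), np.float64(0.00031379803671365003)])
[0.5195 0.1952 0.045 ]
[0.5774 0.1896 0.045 ]
[0.5511 0.2202 0.045 ]
[0.5458 0.1632 0.045 ]
held lid [0.5496 0.1156 0.2337] [0.5258 0.1172 0.2337] [0.5734 0.113  0.2337] [0.5511 0.132  0.2337]
edges [0.4975 0.1966 0.045 ] [0.5976 0.187  0.045 ]
t2 lid [0.5549 0.2767 0.095 ]
held bottom [0.55   0.1077 0.1587]
[[[51.5 47.5 27.5]]]
```

Converted, 0.1 m / 0.8 = 0.125, 0.0843 m / 0.8 = 0.1054.

advance(moves=[[0,0,0,0.0125,-0.0013,0,0.04],[0,0,0,0.05,-0.005,0,0.04],[0,0,0,0.0875,-0.01,0,0.04],[0,0,0,0.105,-0.0121,0.0125,0.04],[0,0,0,0.1054,-0.0121,0.0375,0.04],[0,0,0,0.1054,-0.0121,0.075,0.04],[0,0,0,0.1054,-0.0121,0.1063,0.04],[0,0,0,0.1054,-0.0121,0.125,0.04],[0,0,0,0.1054,-0.0121,0.125,0.04],[0,0,0,0.1054,-0.0121,0.125,0.04],[0,0,0,0.1054,-0.0121,0.125,0.04],[0,0,0,0.1054,-0.0121,0.125,0.04]])

```text
time_s: 5.68
tool_pos: [0.549, 0.1954, 0.2652]
ee_rot: [0.0, 0.738, 0.675, 0.001]
force: [0.1, -0.4, -2.4]
finger_gap: 0.0475
gripper_force: 25.0
```

```bash
python3 - <<'E'
from h import *
from scipy.spatial.transform import Rotation as R
np.set_printoptions(precision=4,suppress=True)
I=[]
for i in range(3):
    s=readout.state();M=R.from_quat(s['ee_rot'],scalar_first=True).as_matrix();p=np.array(s['tool_pos'])+M@[0,0,.2043];print(p,M.T@(np.array([.548,.1925,.02])-p))
    c=read_camera(['scene','side','wrist'][i])[:,:,::-1];I.append(c)
k=lambda i,x,y,w,h:cv2.resize(i[y:y+h,x:x+w],(400,int(400*h/w)),interpolation=cv2.INTER_CUBIC)
cv2.imwrite('pics/h.png',np.hstack([k(I[0],240,170,140,160),k(I[1],150,170,140,160)]))
E
```

```text
[0.5496 0.1957 0.0609] [-0.0034 -0.0014  0.0409]
[0.5495 0.1956 0.0609] [-0.0033 -0.0013  0.0409]
[0.5494 0.1954 0.0607] [-0.0031 -0.0012  0.0407]
```

View pics/h.png

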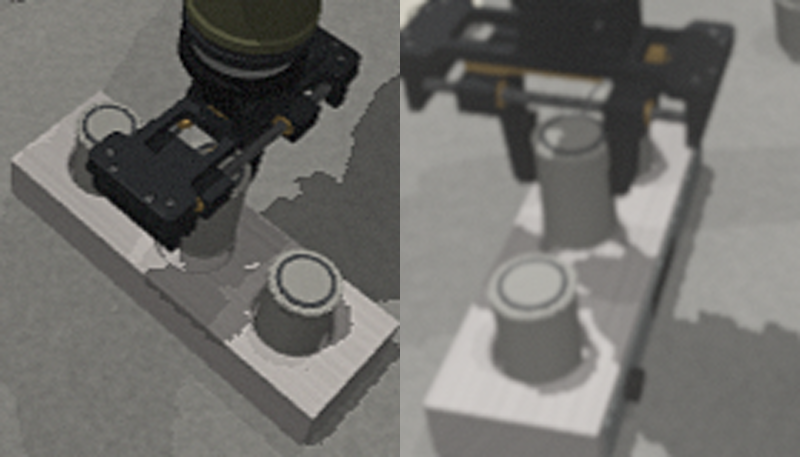

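The tin hangs upright just above the middle well, at about scene crop (205,240) and side crop (578,230), and both other tins are where they were. I'll correct about 3 mm and start lowering gently.

Converted, 0.022 m / 0.8 = 0.0275, -0.003 m / 0.8 = -0.0038.

advance(moves=[[0,0,0,-0.0038,-0.0013,0,0.04],[0,0,0,-0.0038,-0.0013,0.005,0.04],[0,0,0,-0.0038,-0.0013,0.0113,0.04],[0,0,0,-0.0038,-0.0013,0.0175,0.04],[0,0,0,-0.0038,-0.0013,0.0238,0.04],[0,0,0,-0.0038,-0.0013,0.0275,0.04],[0,0,0,-0.0038,-0.0013,0.0275,0.04],[0,0,0,-0.0038,-0.0013,0.0275,0.04]])

```text
time_s: 6.5
tool_pos: [0.5471, 0.1922, 0.2413]
ee_rot: [-0.0, 0.737, 0.675, -0.0]
force: [-0.1, 0.2, -2.0]
finger_gap: 0.0478
gripper_force: 25.0
```

```bash
python3 - <<'E'
from h import *
from scipy.spatial.transform import Rotation as R
np.set_printoptions(precision=4,suppress=True)
s=readout.state();M=R.from_quat(s['ee_rot'],scalar_first=True).as_matrix();p=np.array(s['tool_pos'])+M@[0,0,.2043];print(p,M.T@(np.array([.548,.1925,.02])-p),s['force'],s['ft_torque'])
E
```

```text
[0.5469 0.1922 0.037 ] [0.0004 0.001  0.017 ] [-0.0746  0.172  -2.0171] [-0.0358 -0.0326  0.0629]
```

Bottom is 8 mm inside the well with no contact force.

Converted, 0.016 m / 0.8 = 0.02, 0.015 m / 0.8 = 0.0188.

advance(moves=[[0,0,0,0,0.0006,0.005,0.04],[0,0,0,0,0.0006,0.01,0.04],[0,0,0,0,0.0006,0.0138,0.04],[0,0,0,0,0.0006,0.0163,0.04],[0,0,0,0,0.0006,0.0188,0.04],[0,0,0,0,0.0006,0.02,0.04],[0,0,0,0,0.0006,0.02,0.04],[0,0,0,0,0.0006,0.02,0.04],[0,0,0,0,0.0006,0.02,0.04]])

```text
time_s: 7.25
tool_pos: [0.5477, 0.1922, 0.2258]
ee_rot: [0.0, 0.738, 0.675, 0.0]
force: [-0.4, -0.2, -3.6]
finger_gap: 0.0476
gripper_force: 25.0
```

Converted, 0.003 m / 0.8 = 0.0038, 0.002 m / 0.8 = 0.0025.

advance(moves=[[0,0,0,0,0,0.0013,0.04],[0,0,0,0,0,0.0025,0.04],[0,0,0,0,0,0.0038,0.04],[0,0,0,0,0,0.0038,0.04],[0,0,0,0,0,0.0038,0.04]])

```text
time_s: 7.67
tool_pos: [0.5477, 0.1922, 0.2243]
ee_rot: [0.0, 0.738, 0.675, 0.0]
force: [-1.0, -1.0, 11.7]
finger_gap: 0.0476
gripper_force: 25.0
```

Floor contact at the predicted height (11.7 N). I'll release, back off and check.

Converted, -0.001 m / 0.8 = -0.0013.

advance(moves=[[0,0,0,0,0,-0.0013,0.055],[0,0,0,0,0,-0.0013,0.065],[0,0,0,0,0,-0.0013,0.08],[0,0,0,0,0,-0.0013,0.08],[0,0,0,0,0,-0.0013,0.08],[0,0,0,0,0,-0.0013,0.08]])

```text
time_s: 8.17
tool_pos: [0.5477, 0.1921, 0.2236]
ee_rot: [0.0, 0.738, 0.675, -0.0]
force: [0.4, -0.2, -0.2]
finger_gap: 0.08
gripper_force: 0.0
```

advance(moves=[[0,0,0,0,0,-0.0125,0.08],[0,0,0,0,0,-0.0375,0.08],[0,0,0,0,0,-0.075,0.08],[0,0,0,0,0,-0.125,0.08],[0,0,0,0,0,-0.175,0.08],[0,0,0,-0.05,0,-0.175,0.08],[0,0,0,-0.1,0,-0.175,0.08],[0,0,0,-0.15,0,-0.175,0.08],[0,0,0,-0.2,0,-0.175,0.08],[0,0,0,-0.25,0,-0.175,0.08],[0,0,0,-0.25,0,-0.175,0.08],[0,0,0,-0.25,0,-0.175,0.08]])

```text
time_s: 9.17
tool_pos: [0.5297, -0.0104, 0.3642]
ee_rot: [0.001, 0.74, 0.673, -0.001]
force: [-0.0, -0.2, -0.3]
finger_gap: 0.08
gripper_force: 0.0
```

```bash
python3 - <<'E'
from h import *
I=[read_camera(n)[:,:,::-1] for n in ('scene','side')]
k=lambda i,x,y,w,h:cv2.resize(i[y:y+h,x:x+w],(400,int(400*h/w)),interpolation=cv2.INTER_CUBIC)
cv2.imwrite('pics/f.png',np.hstack([k(I[0],240,170,140,160),k(I[1],150,170,140,160)]))
E
```

```text
(no output)
```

View pics/f.png

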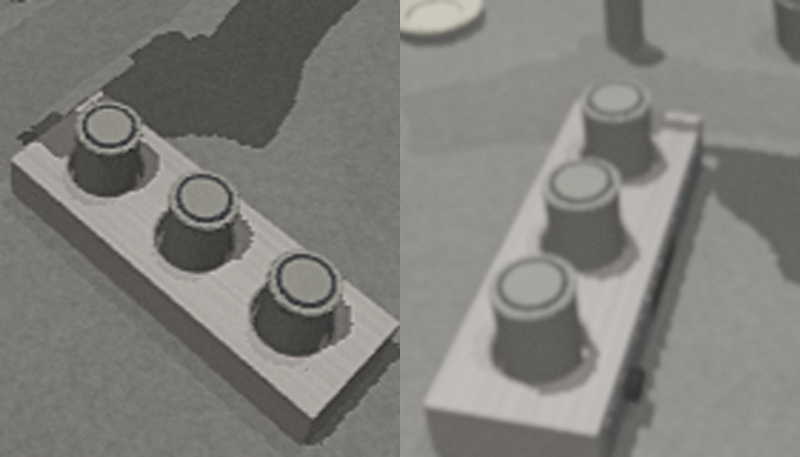

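All three tins stand upright, with the new lid at scene crop (204,200) and side crop (580,183). It sits in line with the other two and at the same height, so it is on the well floor.

```bash
python3 -c "from plant import r, job, readout, read_camera, get_calibration;print(job.finish_job())"
```

```text
the job is handed in; nothing more can be done
None
```

The waiting tin stands upright on the floor of the middle well, the two tins already in the block were left where they were, and the job was handed in at about 9.3 s with the arm clear.

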